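# Clamp a turned rod in the drilling jig

### The arm

A 7-joint arm with a two-finger parallel gripper is mounted at the origin on the work surface. World frame = base frame: x ahead of the robot, y to its left, z up, the work surface at z = 0. Lengths are in m, angles in rad, forces in N, time in s.
With the tool pointing down it reaches from about 0.4 to 0.85 m from the base axis. Payload 4.5 kg.
Tool frame: the origin (TCP) lies between the finger pads; the fingertips stand 11 mm ahead of it and the grasp point (between the pads) lies 8 mm behind it (r.nose_length is the distance from the TCP to the fingertips, in m); z points along the fingers, y is the line along which they close (so a half turn about z gives the same grasp; the last joint's range is limited). The gripper opens to 88 mm and grips with 3 to 60 N. Pads are 18 mm wide; open, the fingers measure 123 mm over their backs; the gripper's body (75 mm by 187 mm) begins 45 mm behind the grasp point.
Start: joints at [1.304, 0.689, -0.195, 1.565, 0.157, 0.902, -0.215], TCP at [0.185, -0.597, 0.25] pointing down, gripper open.
Joint ranges: [-3.01, 3.01], [-0.46, 2.08], [-1.47, 1.51], [0.13, 2.56], [-1, 4.14], [0.04, 2.09], [-2.66, 2.66]. Speed limits (rad/s): [2.57, 2.57, 3.14, 3.14, 3.14, 3.14, 3.14].

### API

Orientations are given as a unit quaternion [x, y, z, w].
In Python, from plant import get_state, snapshot, camera_model, r gives the robot as it stands.
- The arm moves only by the shell command python3 -m inch 'ROWS' [FORCE]. ROWS is text: rows parted by semicolons, each of 7 numbers parted by spaces: the opening, from -1 (shut) to 1 (fully open), then the shift along the tool's x, y, z in m, then the turn, a rotation vector about the tool's x, y, z in rad. A call has 1 to 20 rows; each row shifts and turns the commanded pose from where the row before left it, along the tool's axes as they then stand; what a row does not reach is not made up. A row lasts 1/12 s, in which the tool goes at most 41.7 mm and 7.16 degrees, less where a joint would pass 70% of its speed; a pose out of reach is approached as far as the arm can. A call is refused whole if a number of a shift passes 0.0417 or a number of a turn 0.125, either way. A call with a gripper value outside its range is refused whole. The fingers move at their own pace and stop on an object; FORCE is the grip in N (left out, the last holds). Time passes only in rows, so rows that do not move let the fingers close. It gives the time, the measured TCP pose, the force, the opening and the grip force at its end, in the units of the state.
- get_state(): the state, without advancing time (a new reading comes with each control period).
- snapshot(name): name is "side" or "top" or "wrist"; returns (picture, depth): 420x560x3 uint8, red, green, blue; 420x560 float32, m along the optical axis (not along the pixel's ray), 0 where there is no reading.
- camera_model(name): a dict with "intrinsics" (3x3 intrinsics, pixels), "view" (4x4, takes a point from world to camera coordinates). Camera axes: x right, y down, z forward; pixel columns grow to the right and rows downward; lengths in m; the calibration is good to about 2 mm. The wrist camera is an equidistant fisheye: a pixel r from the principal point sees the ray r / f radians off the axis. A picture is of the moment at which its call begins: read the wrist's pose just before it. camera_model takes no time and is no camera call; for the wrist camera it gives the pose at the moment of the call.
- r.finish_job(): hands the job in; it is judged then, once.
The state is a dict: "clock": time; "q": joint angles; "qd": joint speeds; "joint_torque": joint torques, N m; "tool_pos": TCP position; "eef_rot": TCP orientation; "contact_force": force on the tool from outside, world axes, zero at the start; "moment": the same for the moment, N m; "opening": opening from 0.0 (shut) to 1.0 (fully open); "finger_force": force on a finger pad.
Only numpy, scipy, OpenCV 4.12 (cv2) and the standard library are available. Lean on these libraries where they do the work, as an engineer would, in place of code of your own. Each camera call takes 0.05 s, during which the arm holds its last target. There are 200 camera calls.

### The job

Load the pale wooden rod into the blue V supports of the drilling jig: lift the sprung red clamp bar, turn it well aside, and lay the rod in both supports. Slide the rod along the supports towards the end stop until you feel its orange tip bottom out and press it firmly but gently home (about 4 to 10 N, never over 14 N). Then turn the bar back over the rod and lower it by hand so that it holds the rod, never letting it snap down or pressing it hard; leave the dark rod and the other things on the bench where they are and let go of everything.

Things in the scene. Friction and masses are not known exactly. Their poses are not given: they have to be found in the camera images.
- jig: Drilling jig, screwed to the bench: grey laminate plate 280 x 210 x 15 mm (x -95 to +185, y -150 to +60 mm) with two blue V supports 20 mm long, 60 mm wide at x = -60 and +60 mm, y = 0, 60 mm tall, a free gap of 100 mm between them. Origin on the bench, midway between the supports; x runs along the V towards the end stop, y away from the bar's post, z up.
- vee_mid (a point): Midway between the two V supports, 57 mm over the bench (jig x = 0, y = 0): the axis of a rod lying in the supports passes through here along the jig's x. The rod's final centre lies between 9 mm short of here and 17 mm beyond it towards the stop.
- stop: Steel bracket of the end stop, 50 mm wide, 90 mm tall, fixed at the jig's +x end. Origin on the bench, in the middle of its near face, at jig x = +162 mm. A brass screw through it carries a sprung orange tip, 16 mm across, 57 mm over the bench, pointing to the jig's -x. Only the bracket is measured, not the tip.
- bracket (a point): Point on the bracket's near face, 57 mm over the bench, in line with the tip. The free tip face is 38 to 64 mm in front of it (jig x = +98 to +124 mm): the screw is set differently every time, so feel for it. The tip gives 3 mm against under 1 N, then bottoms on a stiff buffer (5 N per mm). Never push the rod on it with over 14 N.
- swing (a joint): Turn of the bar about its post, rad: 0 = over the V (bar points along jig +y), grows anticlockwise from above; 1.57 = along jig -x; limit 1.75. With the bar lifted less than 25 mm a tail pin in a notch holds it under about 0.15 rad; lifted 26 mm or more it turns freely.
- post (a point): On the axis of the steel post (16 mm thick, top 141 mm over the bench) at jig x = 0, y = -105 mm, on the bench. From 0.5 rad on the bar's pin can rest on the aluminium sleeve round the post: let go there, the bar stays 25 mm up and stays turned. Back under 0.1 rad the pin is free to drop into the notch.
- bar: Red clamp bar, 175 x 20 x 12 mm, sliding and turning on the post. Origin on the post's axis at the height of the underside of its rubber pad, 63 mm over the bench when fully down, up to 40 mm higher; y runs along the bar to the knob. Spring and weight pull it down with 8 N (down) to 11 N (25 mm up). On the seated rod it rests 12 mm above its lowest place. Bar on rod must stay under 35 N.
- knob (a point): Grip point on the black upright knob at the bar's free end (24 mm across, 36 mm tall, spins freely): on its axis, 22 mm above the bar's top, 14 mm under the knob's top, 160 mm from the post's axis, 40 mm above bar's origin (103 mm over the bench when down).
- pale_rod: The pale wooden rod to load, 36 mm diameter, 220 mm long, 0.13 to 0.21 kg; origin in its centre, x along its axis (either end may go to the stop). Lies in one of the two places of the stock rest, axis 50 mm over the bench.
- dark_rod: Dark wooden rod of the same size in the other place of the rest; not to be moved. Origin in its centre, x along its axis.
- rest: Stock rest, grey laminate plate 170 x 170 x 12 mm fixed on the bench, with wooden V supports (60 mm wide) at x = -60 and +60 mm for two rods lying along its x at y = +50 and -50 mm. Origin on the bench under its centre.
- stain_can: Closed stain can with green label, 74 mm across, 95 mm tall, standing on the bench; origin in the centre of its underside. Not to be moved.
- sanding_block: Cork sanding block 100 x 55 x 30 mm on the bench; origin in the centre of its underside. Not to be moved.
Not all that is in view belongs to the job. What is shaped like the pale_rod but green or yellow is not meant.

How it is judged:
By the outcome, as a careful person would: the job done as asked, in the order asked, and still so for the second after the job is handed in, with the robot touching nothing.
It also fails if it takes over 67 s, if anything falls off the work surface, if the arm or the gripper's body presses on something with over 40 N, if the wrist force passes 120 N, or if a joint passes its speed limit or range.

## Working session

There is one attempt and no reset: what is moved stays moved. The work goes in short steps, Python scripts to look and compute and a shell command to move; the robot and the scene stay as the last step left them, time stands still between calls to the robot, and variables do not carry over. Pictures are saved under pics/ and viewed, at most 10 in all, crops included, and the job is handed in when it is done.

```bash
ls; mkdir -p pics; python3 - <<'E'
from plant import get_state, snapshot, camera_model, r
import cv2
s=get_state();print(s)
for n in("top","side"):
    p,d=snapshot(n);cv2.imwrite(f"pics/{n}0.png",cv2.resize(p[:,:,::-1],(800,600)));import numpy as np;np.savez(f"{n}0.npz",p=p,d=d,**camera_model(n));print(camera_model(n))
E
```

```text
pics
{'clock': 0.0, 'q': array([ 1.30379373,  0.68996929, -0.19448852,  1.5663459 ,  0.1573136 ,
        0.90252425, -0.21507107]), 'qd': array([-0.00010553,  0.00104197, -0.00088194, -0.00111577,  0.00060532,
       -0.00141558, -0.00063489]), 'joint_torque': array([ 1.42167801e-04, -5.27565086e+01, -1.26663510e+00, -1.53430867e+01,
       -5.25820325e-02,  6.41563922e-03,  1.41136693e-04]), 'tool_pos': array([ 0.18493087, -0.59636392,  0.24891806]), 'eef_rot': array([ 9.88702935e-01,  1.49885445e-01, -2.20837153e-04, -9.00997668e-04]), 'contact_force': array([ 0.31647027, -0.31159345, -0.15841133]), 'moment': array([-0.00439471,  0.00529318, -0.00158998]), 'finger_force': 0.0, 'opening': 0.9988962603715925}
{'intrinsics': array([[399.74562051,   0.        , 282.09912907],
       [  0.        , 399.74562051, 214.30088286],
       [  0.        ,   0.        ,   1.        ]]), 'view': array([[ 0.02587008, -0.99935967,  0.02471821, -0.06303227],
       [-0.99512673, -0.02809827, -0.09451603,  0.49318253],
       [ 0.09515005, -0.02215261, -0.99521642,  1.01011026],
       [ 0.        ,  0.        ,  0.        ,  1.        ]])}
{'intrinsics': array([[503.93486601,   0.        , 274.16767772],
       [  0.        , 503.93486601, 210.29567551],
       [  0.        ,   0.        ,   1.        ]]), 'view': array([[-0.97685331, -0.21328366,  0.01636118,  0.4749495 ],
       [-0.14465249,  0.60229554, -0.7850578 ,  0.1731418 ],
       [ 0.15758573, -0.76925299, -0.6192064 ,  1.23594673],
       [ 0.        ,  0.        ,  0.        ,  1.        ]])}
```

View pics/top0.png

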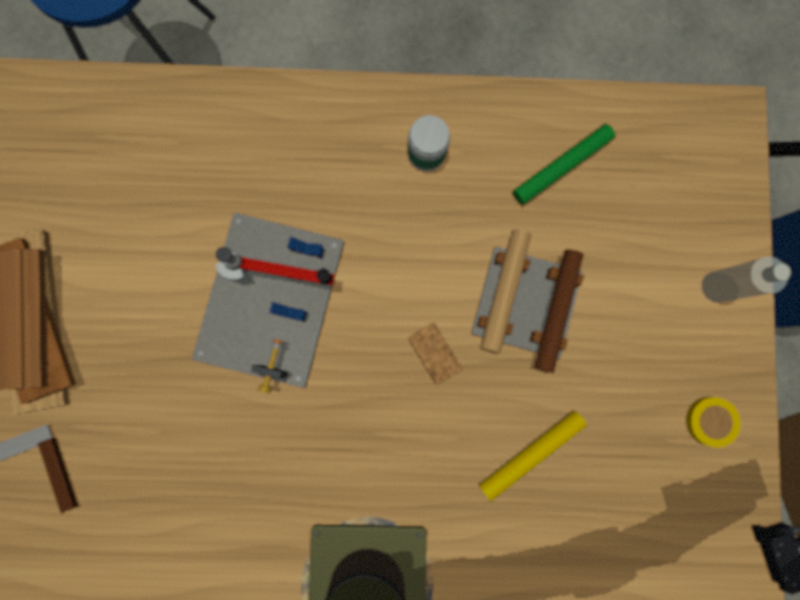

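View pics/side0.png

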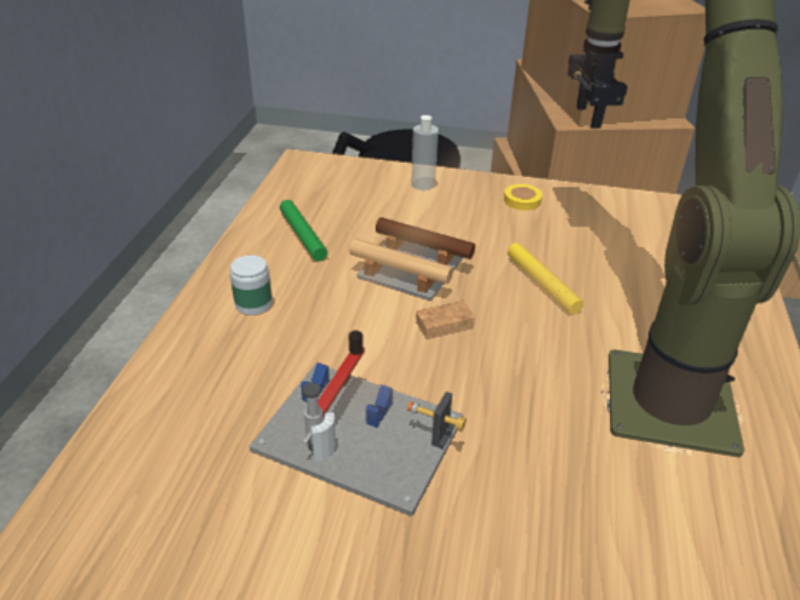

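Top view (800x600): jig plate corners about (236,213), (343,240), (305,386), (194,356). Stop is at the bottom (268,372), the knob at (324,274) and the post at (226,256). The pale rod runs from (520,232) to (490,350), the dark rod from (572,252) to (545,368). The cork block is at (435,353) and the can at (429,140).

```bash
cat > h.py <<'E'
import numpy as np
def ray(c,uv,z):
    K=c['intrinsics'];V=c['view'];R=V[:3,:3];t=V[:3,3];o=-R.T@t
    d=R.T@np.array([(uv[0]-K[0,2])/K[0,0],(uv[1]-K[1,2])/K[1,1],1]);return o+d*(z-o[2])/d[2]
def fit2(a,b): # b = R a + t
    a=np.array(a);b=np.array(b)[:,:2];ma,mb=a.mean(0),b.mean(0);H=(a-ma).T@(b-mb)
    th=np.arctan2(H[0,1]-H[1,0],H[0,0]+H[1,1]);R=np.array([[np.cos(th),-np.sin(th)],[np.sin(th),np.cos(th)]])
    t=mb-R@ma;return th,t,(a@R.T+t-b)
def cloud(c,d):
    K=c['intrinsics'];V=c['view'];v,u=np.mgrid[:d.shape[0],:d.shape[1]]
    P=np.stack([(u-K[0,2])/K[0,0]*d,(v-K[1,2])/K[1,1]*d,d],-1)-V[:3,3];return P@V[:3,:3]
E
python3 - <<'E'
import numpy as np
from h import *
c=np.load('top0.npz');w=lambda u,v,z:ray(c,(u*.7,v*.7),z)
th,t,res=fit2([[-.095,-.15],[-.095,.06],[.185,.06],[.185,-.15]],[w(236,213,.015),w(343,240,.015),w(305,386,.015),w(194,356,.015)])
print('jig',th,t,res*1000)
print('knob',w(324,274,.117),'post',w(224,256,.141),'sup',w(306,247,.06),w(289,311,.06))
a,b=w(520,232,.05),w(490,350,.05);print('pale',a,b,(a+b)/2,np.arctan2(*(b-a)[1::-1]))
for n in('top','side'):
  c=np.load(n+'0.npz');P=cloud(c,c['d']);p=c['p'].astype(int);R,G,B=p[...,0],p[...,1],p[...,2]
  X,Y,Z=P[...,0],P[...,1],P[...,2];ok=c['d']>0
  m=ok&(Z>.055)&(Z<.075)&(R>140)&(B>60)&(R>B+20)&(Y>-.5)&(Y<-.1)&(X>.4);q=P[m];print(n,'pale',m.sum(),q.mean(0),q.min(0),q.max(0))
  u,s,v=np.linalg.svd(q[:,:2]-q[:,:2].mean(0));print(np.arctan2(v[0,1],v[0,0]))
  m=ok&(B>1.6*R)&(B>50)&(Z>.03)&(Z<.08)&(abs(Y)<.4)&(X<.9);q=P[m];print('blue',m.sum(),q.mean(0))
  th0=th;
  l=(q[:,:2]-t)@np.array([[np.cos(th),-np.sin(th)],[np.sin(th),np.cos(th)]])
  for k in(l[:,0]<0,l[:,0]>0):print(np.percentile(l[k],[2,50,98],axis=0))
E
```

```text
jig 2.918125861856825 [0.53784634 0.13903411] [[ 4.5135001   2.02223803]
 [ 2.34007569 -4.36904602]
 [-2.47032901 -0.83455865]
 [-4.38324679  3.18136663]]
knob [0.53543371 0.08418168 0.117     ] post [0.55630205 0.24253877 0.141     ] sup [0.59086586 0.12432835 0.06      ] [0.47721049 0.14901985 0.06      ]
pale [ 0.63195505 -0.25585115  0.05      ] [ 0.41907429 -0.20415787  0.05      ] [ 0.52551467 -0.23000451  0.05      ] 2.903375980331605
top pale 852 [ 0.52358211 -0.22839542  0.06607061] [ 0.41878145 -0.27208631  0.05660146] [ 0.631803   -0.19207214  0.07264869]
2.8813464246508946
blue 320 [0.53815057 0.1404553  0.04618886]
[[-0.06555076 -0.02920734]
 [-0.05669646 -0.00497467]
 [-0.04826931  0.02762781]]
[[ 0.05418597 -0.02811721]
 [ 0.06205132 -0.00426051]
 [ 0.06979425  0.0281718 ]]
side pale 638 [ 0.51848872 -0.22717587  0.06389838] [ 0.40130931 -0.36390266  0.05509851] [ 0.63054999 -0.1849614   0.07182856]
2.877456513384835
blue 279 [0.52976287 0.1409236  0.04295335]
[[-0.14669863 -0.02931666]
 [-0.05391525  0.01078238]
 [-0.04287888  0.06712785]]
[[ 0.0574834  -0.03225883]
 [ 0.06801248 -0.02412477]
 [ 0.07629596  0.016152  ]]
```

```bash
python3 -m inch '1 0 0 0 0 0 0.105;1 0 0 0 0 0 0.105;1 0 0 0 0 0 0.105;1 0 0 0 0 0 0.105;1 0 0 0 0 0 0.105;1 0.01 -0.03 0 0 0 0;1 0.01 -0.03 0 0 0 0;1 0.01 -0.03 0 0 0 0;1 0.01 -0.03 0 0 0 0;1 0.01 -0.03 0 0 0 0;1 0.01 -0.03 0 0 0 0;1 0.01 -0.03 0 0 0 0;1 0.01 -0.03 0 0 0 0;1 0.01 -0.03 0 0 0 0;1 0.01 -0.03 0 0 0 0;1 0.01 -0.03 0 0 0 0;1 0.01 -0.03 0 0 0 0'; python3 - <<'E'
from plant import *
print(camera_model('wrist'))
E
```

```text
clock: 1.52
tool_pos: [0.3826, -0.2711, 0.2496]
eef_rot: [0.994, -0.112, -0.0, -0.0]
contact_force: [0.9, 0.4, 1.0]
opening: 1.0
finger_force: 0.0
{'intrinsics': array([[325.1922621 ,   0.        , 280.90307648],
       [  0.        , 325.1922621 , 210.21011001],
       [  0.        ,   0.        ,   1.        ]]), 'view': array([[-2.22053716e-01, -9.75034405e-01, -2.36414344e-04,
        -1.80130681e-01],
       [-9.37750041e-01,  2.13496176e-01,  2.73942045e-01,
         3.78819931e-01],
       [-2.67052446e-01,  6.10515466e-02, -9.61746172e-01,
         5.08877620e-01],
       [ 0.00000000e+00,  0.00000000e+00,  0.00000000e+00,
         1.00000000e+00]])}
```

```bash
python3 -m inch '1 0.005 -0.03 0 0 0 0;1 0.005 -0.03 0 0 0 0;1 0.005 -0.03 0 0 0 0;1 0.005 -0.03 0 0 0 0;1 0.005 -0.03 0 0 0 0;1 0.005 -0.03 0 0 0 0;1 0.005 -0.03 0 0 0 0;1 0.005 -0.03 0 0 0 0;1 0.005 -0.03 0 0 0 0;1 0.005 -0.03 0 0 0 0;1 0.005 -0.03 0 0 0 0;1 0.005 -0.03 0 0 0 0;1 0.005 -0.02 0 0 0 0;1 0 0 0 0 0 0'; python3 - <<'E'
from plant import *
import cv2,numpy as np
c=camera_model('wrist');p,d=snapshot('wrist');np.savez('w1.npz',p=p,d=d,**c);print(get_state()['tool_pos'])
cv2.imwrite('pics/w1.png',cv2.resize(p[:,:,::-1],(800,600),interpolation=cv2.INTER_CUBIC))
E
```

```text
clock: 2.68
tool_pos: [0.5316, 0.0895, 0.2493]
eef_rot: [0.994, -0.108, 0.001, -0.002]
contact_force: [0.5, 0.9, 0.1]
opening: 0.998
finger_force: 0.0
[0.53044249 0.08623131 0.24925927]
```

View pics/w1.png

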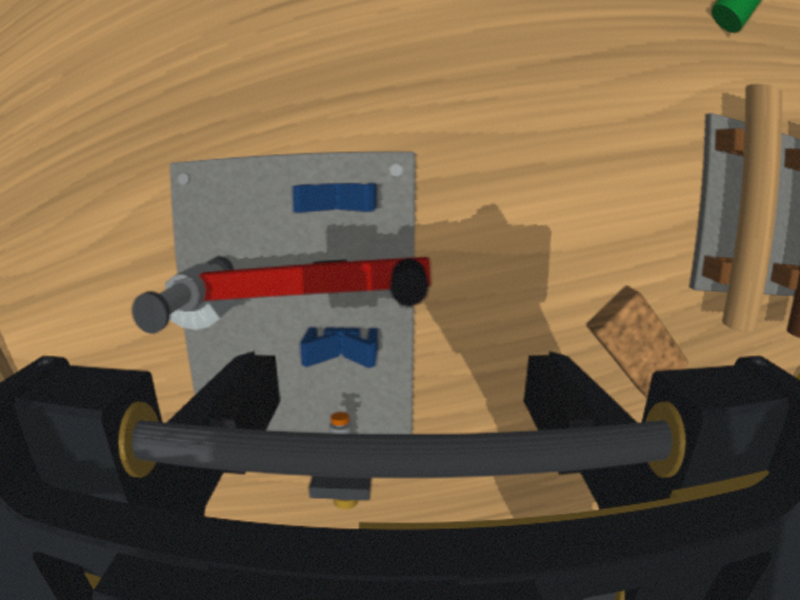

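Wrist view (800x600): knob top is at (409,283) and post top at (150,312). The far support's back top corners are at (293,186) and (376,183). Plate corners are at (172,163) and (414,152), and the orange tip at (340,418).

```bash
cat >> h.py <<'E'
def fray(c,uv,z):
    K=c['intrinsics'];V=c['view'];R=V[:3,:3];o=-R.T@V[:3,3]
    x=np.array([uv[0]-K[0,2],uv[1]-K[1,2]]);r=np.hypot(*x);a=r/K[0,0]
    d=R.T@np.array([*(x/r*np.sin(a)),np.cos(a)]);return o+d*(z-o[2])/d[2]
E
python3 - <<'E'
from h import *
c=np.load('w1.npz');w=lambda u,v,z:fray(c,(u*.7,v*.7),z)
loc=[[-.095,-.15],[-.095,.06],[-.07,-.03],[-.07,.03],[.05,-.03],[.05,.03],[0,-.105]]
obs=[w(172,163,.015),w(414,152,.015),w(293,186,.06),w(376,183,.06),w(303,332,.06),w(377,330,.06),w(150,312,.141)]
th,t,res=fit2(loc,obs);print(th,t,res*1000)
k=w(409,283,.117);p=w(150,312,.141);print('knob',k,'post',p,np.hypot(*(k-p)[:2]),'swing',np.arctan2(*(k-p)[1::-1])-th-np.pi/2)
R=np.array([[np.cos(th),-np.sin(th)],[np.sin(th),np.cos(th)]])
print('knob nominal',t+R@[0,.055],'post',t+R@[0,-.105],'tip',(w(340,418,.06)[:2]-t)@R,'knob loc',(k[:2]-t)@R)
print('rod',w(763,88,.06),w(740,325,.06),w(755,200,.068))
E
```

```text
2.9394978520695765 [0.53773533 0.13614936] [[ 2.15645852  1.52926165]
 [ 5.06006084 -3.06361427]
 [ 3.89223702  0.57525371]
 [ 3.78928342 -0.43433251]
 [-6.84262221  3.50479309]
 [-8.7982101   0.0915291 ]
 [ 0.74279251 -2.20289076]]
knob [0.53529245 0.08368333 0.117     ] post [0.55806834 0.24121532 0.141     ] 0.15916993540980526 swing -6.224675033308685
knob nominal [0.52669562 0.08226871] post [0.55881113 0.23901243] tip [ 0.11694255 -0.00425026] knob loc [-0.00813792  0.05188859]
rod [ 0.62932162 -0.25113641  0.06      ] [ 0.42184456 -0.20089998  0.06      ] [ 0.53443239 -0.21516103  0.068     ]
```

```bash
python3 -m inch '1 0.005 0.001 0.02 0 0 0;1 0 0 0.025 0 0 0;1 0 0 0.025 0 0 0;1 0 0 0.025 0 0 0;1 0 0 0.02 0 0 0;1 0 0 0.015 0 0 0;1 0 0 0.012 0 0 0;1 0 0 0.008 0 0 0;1 0 0 0 0 0 0;1 0 0 0 0 0 0;-1 0 0 0 0 0 0;-1 0 0 0 0 0 0;-1 0 0 0 0 0 0;-1 0 0 0 0 0 0;-1 0 0 0 0 0 0;-1 0 0 0 0 0 0;-1 0 0 0 0 0 0;-1 0 0 0 0 0 0' 40
```

```text
clock: 4.23
tool_pos: [0.5348, 0.0813, 0.0997]
eef_rot: [0.994, -0.112, 0.0, 0.0]
contact_force: [0.6, -0.8, 1.2]
opening: 0.42
finger_force: 0.0
```

```bash
python3 -m inch '-1 0 0 0 0 0 0;-1 0 0 0 0 0 0;-1 0 0 0 0 0 0;-1 0 0 0 0 0 0;-1 0 0 0 0 0 0;-1 0 0 0 0 0 0' 40
```

```text
clock: 4.73
tool_pos: [0.5354, 0.0846, 0.0995]
eef_rot: [0.994, -0.111, 0.001, -0.002]
contact_force: [1.2, 7.0, -2.9]
opening: 0.259
finger_force: 40.0
```

```bash
python3 -m inch '-1 0 -0.003 -0.001 0 0 0;-1 0 0 -0.004 0 0 0;-1 0 0 -0.004 0 0 0;-1 0 0 -0.004 0 0 0;-1 0 0 -0.004 0 0 0;-1 0 0 -0.004 0 0 0;-1 0 0 -0.004 0 0 0;-1 0 0 -0.004 0 0 0;-1 0 0 -0.003 0 0 0;-1 0 0 -0.001 0 0 0;-1 0 0 0 0 0 0;-1 0 0 0 0 0 0'; python3 - <<'E'
import numpy as np
P=np.array([.558,.241]);k=np.array([.5352,.084]);ps=np.arctan2(*(k-P)[::-1]);L=np.hypot(*(k-P));print(L,ps)
th=-.2236;X=np.array([np.cos(th),np.sin(th)]);Y=np.array([X[1],-X[0]])
prev=k
for a in np.arange(.1,1.51,.1):
    q=P+L*np.array([np.cos(ps+a),np.sin(ps+a)]);d=q-prev;prev=q;print(round(a,2),np.round([d@X,d@Y],4),q.round(3))
E
```

```text
clock: 5.73
tool_pos: [0.5347, 0.0865, 0.1319]
eef_rot: [0.994, -0.111, -0.001, -0.001]
contact_force: [1.8, 6.1, -11.5]
opening: 0.263
finger_force: 40.1
0.1586469035310806 -1.7150110809395298
0.1 [ 0.0157 -0.002 ] [0.551 0.083]
0.2 [ 0.0154 -0.0036] [0.567 0.083]
0.3 [ 0.015  -0.0051] [0.583 0.084]
0.4 [ 0.0144 -0.0066] [0.598 0.088]
0.5 [ 0.0137 -0.008 ] [0.613 0.092]
0.6 [ 0.0128 -0.0093] [0.628 0.099]
0.7 [ 0.0118 -0.0106] [0.642 0.106]
0.8 [ 0.0107 -0.0117] [0.655 0.115]
0.9 [ 0.0095 -0.0127] [0.667 0.126]
1.0 [ 0.0082 -0.0136] [0.678 0.137]
1.1 [ 0.0068 -0.0143] [0.688 0.149]
1.2 [ 0.0053 -0.0149] [0.696 0.163]
1.3 [ 0.0038 -0.0154] [0.703 0.177]
1.4 [ 0.0022 -0.0157] [0.709 0.192]
1.5 [ 0.0007 -0.0158] [0.713 0.207]
```

```bash
python3 -m inch '-1 0.008 -0.003 0 0 0 0;-1 0.008 -0.001 0 0 0 0;-1 0.0154 -0.0036 0 0 0 0;-1 0.015 -0.0051 0 0 0 0;-1 0.0144 -0.0066 0 0 0 0;-1 0.0137 -0.008 0 0 0 0;-1 0.0128 -0.0093 0 0 0 0;-1 0.0118 -0.0106 0 0 0 0;-1 0.0107 -0.0117 0 0 0 0;-1 0.0095 -0.0127 0 0 0 0;-1 0.0082 -0.0136 0 0 0 0;-1 0.0068 -0.0143 0 0 0 0;-1 0.0053 -0.0149 0 0 0 0;-1 0.0038 -0.0154 0 0 0 0;-1 0.002 -0.014 0 0 0 0;-1 0 0 0 0 0 0;-1 0 0 0 0 0 0;-1 0 0 0 0 0 0'
```

```text
clock: 7.23
tool_pos: [0.7099, 0.1897, 0.1321]
eef_rot: [0.994, -0.113, 0.001, 0.001]
contact_force: [3.5, -1.7, -7.8]
opening: 0.262
finger_force: 40.0
```

```bash
python3 -m inch '-1 0 0 0.002 0 0 0;-1 0 0 0.002 0 0 0;-1 0 0 0.002 0 0 0;-1 0 0 0.002 0 0 0;-1 0 0 0 0 0 0;-1 0 0 0 0 0 0'
```

```text
clock: 7.73
tool_pos: [0.7123, 0.19, 0.1273]
eef_rot: [0.994, -0.113, 0.004, 0.0]
contact_force: [6.3, -2.5, -0.4]
opening: 0.263
finger_force: 40.0
```

```bash
python3 -m inch '-0.3 0 0 0 0 0 0;0 0 0 0 0 0 0;0.3 0 0 0 0 0 0;1 0 0 0 0 0 0;1 0 0 0 0 0 0;1 0 0 -0.01 0 0 0;1 0 0 -0.03 0 0 0;1 0 0 -0.03 0 0 0;1 0 0 -0.03 0 0 0' && python3 - <<'E'
from plant import *
import cv2
p,d=snapshot('wrist');cv2.imwrite('pics/w2.png',p[:,:,::-1])
E
python3 -m inch '1 -0.006 0.03 0 0 0 0;1 -0.006 0.03 0 0 0 0;1 -0.006 0.03 0 0 0 0;1 -0.006 0.03 0 0 0 0;1 -0.006 0.03 0 0 0 0;1 -0.006 0.03 0 0 0 0;1 -0.006 0.03 0 0 0 0;1 -0.006 0.03 0 0 0 0;1 -0.006 0.03 0 0 0 0;1 -0.006 0.03 0 0 0 0;1 -0.006 0.03 0 0 0 0;1 -0.006 0.03 0 0 0 0;1 -0.006 0.03 0 0 0 0;1 -0.006 0.03 0 0 0 0;1 -0.006 0.03 0 0 0 0;1 0 0 0 0 0 0.016;1 0 0 0 0 0 0;1 0 0 0 0 0 0'
python3 - <<'E'
from plant import *
import cv2,numpy as np
c=camera_model('wrist');p,d=snapshot('wrist');np.savez('w3.npz',p=p,d=d,**c);print(get_state()['tool_pos'])
c=camera_model('top');p,d=snapshot('top');np.savez('t3.npz',p=p,d=d,**c)
a=cv2.imread('pics/w2.png');q=np.load('w3.npz')['p'][:,:,::-1]
b=cv2.resize(p[120:300,120:440,::-1],None,fx=2,fy=2)
cv2.imwrite('pics/w3.png',cv2.resize(q,(800,600),interpolation=cv2.INTER_CUBIC));cv2.imwrite('pics/t3.png',b)
E
```

```text
clock: 8.48
tool_pos: [0.7088, 0.1921, 0.2263]
eef_rot: [0.994, -0.112, -0.0, 0.0]
contact_force: [1.3, 1.5, -0.1]
opening: 0.918
finger_force: 0.0
clock: 10.03
tool_pos: [0.5219, -0.2259, 0.2252]
eef_rot: [0.993, -0.12, 0.0, -0.0]
contact_force: [-0.1, 0.4, 0.0]
opening: 0.999
finger_force: 0.0
[ 0.52220893 -0.22517808  0.22505905]
```

View pics/w3.png

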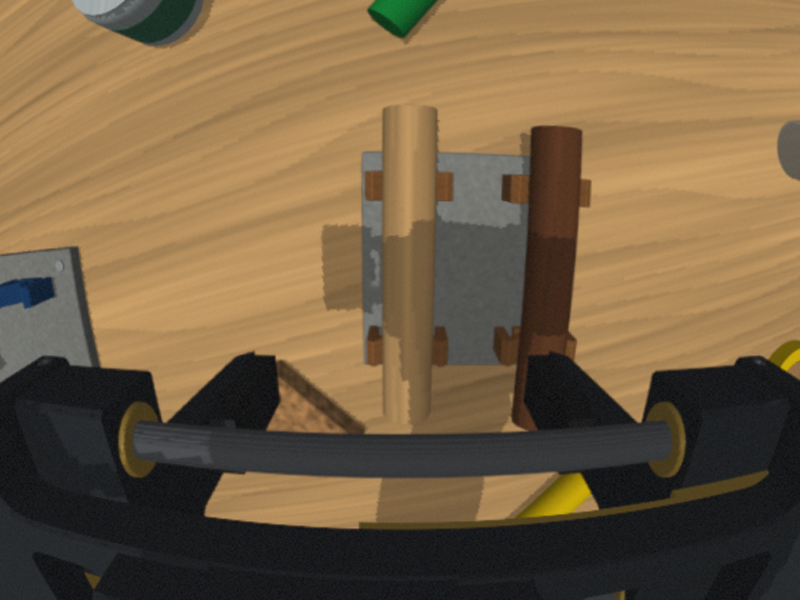

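View pics/t3.png

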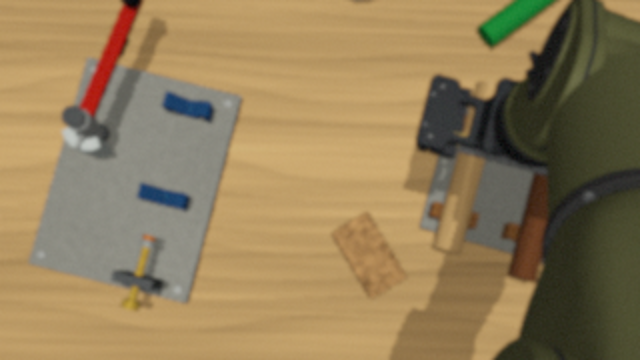

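Pale rod runs from (410,107) to (407,420) in the wrist view, and the cork block sits clear to the left. In the top crop the bar is parked aside. Supports are at about (188,107) and (164,196), and plate corners at (91,60), (241,98), (188,301), (31,263).

```bash
python3 - <<'E'
from h import *
c=np.load('w3.npz');w=lambda u,v,z:fray(c,(u*.7,v*.7),z)
for f,n in((410,107),(407,420)):print(w(f,n,.066))
a=w(410,107,.066);b=w(407,420,.05);print('yaw',np.arctan2(*(a-b)[1::-1]),(a+b)/2, w(409,250,.068))
P=np.array([0.5222,-.2252])
c=np.load('t3.npz');w=lambda u,v,z:ray(c,(u/2+120-.25,v/2+120-.25),z)
s1,s2=w(188,107,.055),w(164,196,.055);print('sup',s1,s2,(s1+s2)/2,np.arctan2(*(s2-s1)[1::-1]))
th,t,res=fit2([[-.095,-.15],[-.095,.06],[.185,.06],[.185,-.15]],[w(91,60,.015),w(241,98,.015),w(188,301,.015),w(31,263,.015)]);print(th,t,res*1000)
print('tip',w(150,238,.06))
p=c['p'].astype(int);P=cloud(c,c['d']);R,G,B=p[...,0],p[...,1],p[...,2]
m=(c['d']>0)&(B>1.5*R)&(B>50)&(P[...,2]>.035)&(P[...,2]<.08)&(abs(P[...,1])<.4)&(P[...,0]<.75)
v,u=np.nonzero(m);th=2.918;Rm=np.array([[np.cos(th),-np.sin(th)],[np.sin(th),np.cos(th)]])
q=np.array([ray(c,(a,b),.06)[:2] for a,b in zip(u,v)]);l=(q-[.537,.137])@Rm
for k in(l[:,0]<0,l[:,0]>0):
  print(k.sum(),np.percentile(l[k],[2,50,98],axis=0).round(4).tolist())
E
```

```text
[ 0.62912905 -0.25839444  0.066     ]
[ 0.4194378  -0.20594928  0.066     ]
yaw -0.24389489150168697 [ 0.51966467 -0.23115436  0.058     ] [ 0.54053743 -0.23626895  0.068     ]
sup [0.59091493 0.12618187 0.055     ] [0.47745435 0.15126443 0.055     ] [0.53418464 0.13872315 0.055     ] 2.9240234796437097
2.92184206616245 [0.5357691  0.13909789] [[ 3.7089103   2.77658594]
 [ 2.54925568 -3.54444598]
 [-4.36993708 -0.84649552]
 [-1.8882289   1.61435556]]
tip [0.42456283 0.16524051 0.06      ]
253 [[-0.2953, -0.0293], [-0.0606, 0.0189], [-0.0462, 0.39]]
145 [[0.0541, -0.0298], [0.062, -0.0042], [0.0704, 0.028]]
```

```bash
python3 -m inch '1 0.0036 0.005 0.02 0 0 0;1 0 0 0.03 0 0 0;1 0 0 0.03 0 0 0;1 0 0 0.03 0 0 0;1 0 0 0.025 0 0 0;1 0 0 0.02 0 0 0;1 0 0 0.015 0 0 0;1 0 0 0.008 0 0 0;1 0 0 0 0 0 0;-1 0 0 0 0 0 0;-1 0 0 0 0 0 0;-1 0 0 0 0 0 0;-1 0 0 0 0 0 0;-1 0 0 0 0 0 0;-1 0 0 0 0 0 0;-1 0 0 0 0 0 0;-1 0 0 0 0 0 0;-1 0 0 0 0 0 0;-1 0 0 0 0 0 0' 35
```

```text
clock: 11.72
tool_pos: [0.524, -0.2313, 0.0468]
eef_rot: [0.993, -0.119, 0.0, -0.001]
contact_force: [0.6, 3.4, 3.0]
opening: 0.402
finger_force: 35.0
```

```bash
python3 -m inch '-1 0 0 -0.01 0 0 0;-1 0 0 -0.02 0 0 0;-1 0 0 -0.03 0 0 0;-1 0 0 -0.03 0 0 0;-1 0 0 -0.03 0 0 0;-1 0 0 -0.03 0 0 -0.021;-1 -0.004 -0.028 0 0 0 0;-1 -0.0045 -0.028 0 0 0 0;-1 -0.0045 -0.028 0 0 0 0;-1 -0.0045 -0.028 0 0 0 0;-1 -0.0045 -0.028 0 0 0 0;-1 -0.0045 -0.028 0 0 0 0;-1 -0.0045 -0.028 0 0 0 0;-1 -0.0045 -0.028 0 0 0 0;-1 -0.0045 -0.028 0 0 0 0;-1 -0.0045 -0.028 0 0 0 0;-1 -0.0045 -0.028 0 0 0 0;-1 -0.0045 -0.028 0 0 0 0;-1 -0.0045 -0.027 0 0 0 0;-1 0 0 0 0 0 0' && python3 -m inch '-1 0 0 0 0.11 0 0;-1 0 0 0 0.11 0 0;-1 0 0 0 0 0 0;-1 0 0 0 0 0 0'
python3 - <<'E'
from plant import *
import cv2,numpy as np
print(get_state()['eef_rot'])
c=camera_model('wrist');p,d=snapshot('wrist');np.savez('w4.npz',p=p,d=d,**c);print(get_state()['tool_pos'])
cv2.imwrite('pics/w4.png',cv2.resize(p[:,:,::-1],(800,600),interpolation=cv2.INTER_CUBIC))
E
```

```text
clock: 13.38
tool_pos: [0.5457, 0.1421, 0.197]
eef_rot: [0.994, -0.105, 0.0, -0.002]
contact_force: [0.2, 1.5, -1.6]
opening: 0.401
finger_force: 34.9
clock: 13.72
tool_pos: [0.546, 0.1293, 0.1966]
eef_rot: [0.988, -0.113, 0.012, -0.108]
contact_force: [-0.9, 1.0, -1.4]
opening: 0.399
finger_force: 34.9
[ 0.98770724 -0.11282587  0.01174146 -0.10754941]
[0.54604857 0.13212567 0.19677953]
```

View pics/w4.png

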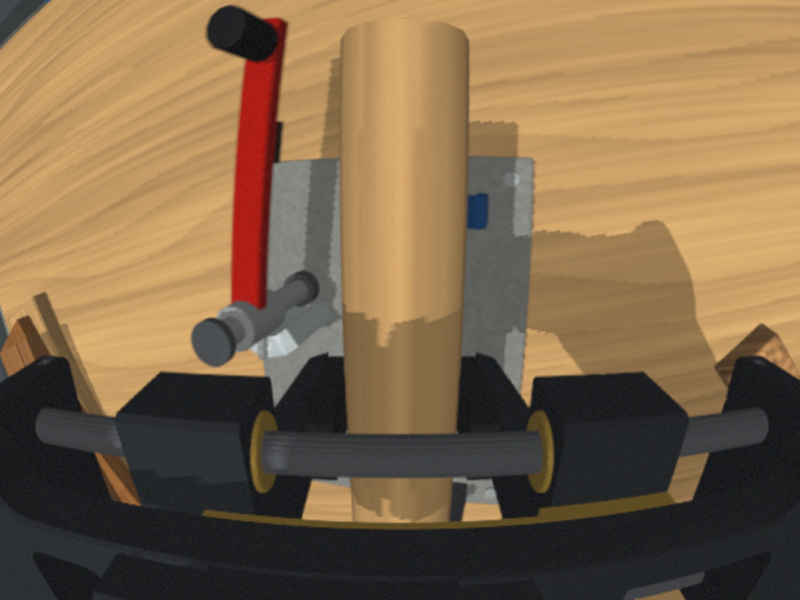

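The wrist view shows the rod held squarely over the jig, with the bar at left parked aside. The far support's +y end is visible at (489,195)-(487,228), and the plate's far edge is at y≈157, right corner at (533,157).

```bash
python3 - <<'E'
from h import *
from scipy.spatial.transform import Rotation as Ro
c=np.load('w4.npz');w=lambda u,v,z:fray(c,(u*.7,v*.7),z)
th=2.922;R=np.array([[np.cos(th),-np.sin(th)],[np.sin(th),np.cos(th)]]);L=lambda p:((p[:2]-[.535,.138])@R).round(4)
print('sup end',L(w(489,195,.06)),L(w(487,228,.06)),'corner',L(w(533,157,.015)),L(w(272,163,.015)))
from plant import get_state
s=get_state();print(s['tool_pos'],L(s['tool_pos']))
M=Ro.from_quat(s['eef_rot']).as_matrix();print('tool x angle',np.arctan2(M[1,0],M[0,0])-(th-np.pi),'tilt',M[:,2])
E
```

```text
sup end [-0.0701  0.0284] [-0.0509  0.0276] corner [-0.0945  0.0561] [-0.0929 -0.1316]
[0.54604857 0.13212567 0.19677953] [-0.0121  0.0033]
tool x angle -0.0034067387412639594 tilt [ 0.04731755  0.21077991 -0.97638767]
```

```bash
python3 -m inch '-1 0 0.0025 0.02 0 0 0;-1 0 0.0045 0.02 0 0 0;-1 0 0.0045 0.02 0 0 0;-1 0 0.0045 0.02 0 0 0;-1 0 0.0045 0.02 0 0 0;-1 0 0.0044 0.019 0 0 0;-1 0 0 0 0 0 0;-1 0 0 0 0 0 0;-1 0 0 0 0 0 0'; cat > st.py <<'E'
from plant import get_state
import numpy as np
s=get_state();th=2.922;R=np.array([[np.cos(th),-np.sin(th)],[np.sin(th),np.cos(th)]])
print('jig',((s['tool_pos'][:2]-[.535,.138])@R*1000).round(1),(s['tool_pos'][2]*1000).round(1),'F',(s['contact_force'][:2]@R).round(1),s['contact_force'][2].round(1))
E
python3 st.py
```

```text
clock: 14.52
tool_pos: [0.5469, 0.1374, 0.076]
eef_rot: [0.988, -0.108, 0.013, -0.109]
contact_force: [-0.1, 0.7, -0.7]
opening: 0.398
finger_force: 34.9
jig [-11.7  -2. ] 76.0 F [ 0.2 -0.6] -0.7
```

```bash
python3 -m inch '-1 0 0.0009 0.004 0 0 0;-1 0 0.0009 0.004 0 0 0;-1 0 0.0009 0.004 0 0 0;-1 0 0.0009 0.004 0 0 0;-1 0 0.0009 0.004 0 0 0;-1 0 0 0 0 0 0;-1 0 0 0 0 0 0'; python3 st.py;  python3 -m inch '-1 0 0.0004 0.002 0 0 0;-1 0 0 0 0 0 0;-1 0 0 0 0 0 0'; python3 st.py
```

```text
clock: 15.1
tool_pos: [0.5474, 0.1383, 0.0552]
eef_rot: [0.988, -0.108, 0.013, -0.111]
contact_force: [1.4, 5.2, -0.0]
opening: 0.398
finger_force: 34.9
jig [-12.  -3.] 55.2 F [-0.2 -5.3] -0.0
clock: 15.35
tool_pos: [0.5477, 0.1392, 0.0542]
eef_rot: [0.988, -0.107, 0.014, -0.111]
contact_force: [0.3, 6.4, 9.5]
opening: 0.402
finger_force: 35.0
jig [-12.1  -3.9] 54.2 F [ 1.1 -6.3] 9.5
```

```bash
python3 -m inch '-1 0 -0.0027 -0.001 0 0 0;-1 0 0 0 0 0 0;-1 0 0 0 0 0 0;-1 0 0 0 0 0 0'; python3 st.py
```

```text
clock: 15.68
tool_pos: [0.5471, 0.1392, 0.0544]
eef_rot: [0.988, -0.108, 0.012, -0.109]
contact_force: [1.8, 3.2, 3.3]
opening: 0.398
finger_force: 34.9
jig [-11.5  -3.8] 54.4 F [-1.  -3.6] 3.3
```

```bash
python3 -m inch '-1 -0.001 -0.0013 -0.0005 0 0 0;-1 -0.002 0 0 0 0 0;-1 -0.002 0 0 0 0 0;-1 -0.002 0 0 0 0 0;-1 -0.002 0 0 0 0 0;-1 -0.001 0 0 0 0 0;-1 0 0 0 0 0 0;-1 0 0 0 0 0 0'; python3 st.py; python3 -m inch '-1 -0.001 0 0 0 0 0;-1 -0.001 0 0 0 0 0;-1 -0.001 0 0 0 0 0;-1 0 0 0 0 0 0'; python3 st.py
```

```text
clock: 16.35
tool_pos: [0.5365, 0.1416, 0.0547]
eef_rot: [0.988, -0.109, 0.011, -0.109]
contact_force: [-0.6, 0.9, -0.8]
opening: 0.402
finger_force: 34.9
jig [-0.6 -3.9] 54.7 F [ 0.8 -0.7] -0.8
clock: 16.68
tool_pos: [0.5339, 0.1424, 0.0548]
eef_rot: [0.988, -0.109, 0.012, -0.109]
contact_force: [-0.8, -0.3, -1.8]
opening: 0.401
finger_force: 34.9
jig [ 2.1 -4. ] 54.8 F [0.7 0.5] -1.8
```

```bash
for i in 1; do python3 -m inch '-1 -0.001 0.0001 0.0008 0 0 0;-1 -0.001 0 0 0 0 0;-1 0 0 0 0 0 0;-1 0 0 0 0 0 0'; python3 st.py; done; python3 -m inch '-1 -0.001 0 0 0 0 0;-1 -0.001 0 0 0 0 0;-1 0 0 0 0 0 0;-1 0 0 0 0 0 0'; python3 st.py
```

```text
clock: 17.02
tool_pos: [0.5328, 0.143, 0.0542]
eef_rot: [0.988, -0.109, 0.012, -0.109]
contact_force: [1.4, -1.1, -0.9]
opening: 0.398
finger_force: 34.9
jig [ 3.3 -4.4] 54.2 F [-1.6  0.7] -0.9
clock: 17.35
tool_pos: [0.5306, 0.1435, 0.0542]
eef_rot: [0.988, -0.109, 0.012, -0.109]
contact_force: [1.0, -0.8, -0.2]
opening: 0.397
finger_force: 34.9
jig [ 5.5 -4.4] 54.2 F [-1.2  0.6] -0.2
```

```bash
python3 -m inch '-1 -0.001 0 0 0 0 0;-1 -0.001 0 0 0 0 0;-1 0 0 0 0 0 0;-1 0 0 0 0 0 0'; python3 st.py; python3 -m inch '-1 -0.001 0 0 0 0 0;-1 0 0 0 0 0 0;-1 0 0 0 0 0 0'; python3 st.py
```

```text
clock: 17.68
tool_pos: [0.5294, 0.1437, 0.0542]
eef_rot: [0.988, -0.109, 0.013, -0.109]
contact_force: [3.6, -0.7, -1.4]
opening: 0.398
finger_force: 34.9
jig [ 6.7 -4.4] 54.2 F [-3.7 -0.1] -1.4
clock: 17.93
tool_pos: [0.5289, 0.1438, 0.0543]
eef_rot: [0.988, -0.109, 0.013, -0.109]
contact_force: [5.3, -1.5, -1.8]
opening: 0.397
finger_force: 34.9
jig [ 7.2 -4.4] 54.3 F [-5.5  0.3] -1.8
```

```bash
python3 -m inch '-1 -0.001 0 0 0 0 0;-1 0 0 0 0 0 0;-1 0 0 0 0 0 0;-1 0 0 0 0 0 0'; python3 st.py
```

```text
clock: 18.27
tool_pos: [0.5287, 0.1438, 0.0544]
eef_rot: [0.988, -0.109, 0.014, -0.109]
contact_force: [6.0, -0.4, -1.3]
opening: 0.401
finger_force: 34.9
jig [ 7.4 -4.3] 54.4 F [-5.9 -0.9] -1.3
```

```bash
python3 -m inch '-1 -0.001 0 0 0 0 0;-1 0 0 0 0 0 0;-1 0 0 0 0 0 0;-1 0 0 0 0 0 0'; python3 st.py
```

```text
clock: 18.6
tool_pos: [0.5284, 0.1438, 0.0545]
eef_rot: [0.988, -0.11, 0.015, -0.109]
contact_force: [7.0, -2.2, -2.0]
opening: 0.401
finger_force: 34.9
jig [ 7.7 -4.3] 54.5 F [-7.3  0.7] -2.0
```

```bash
python3 -m inch '-1 0.001 0.0002 0.001 0 0 0;-1 0.001 0 0 0 0 0;-1 0.001 0 0 0 0 0;-1 0 0 0 0 0 0;-1 0 0 0 0 0 0;-1 0 0 0 0 0 0'; python3 st.py
```

```text
clock: 19.1
tool_pos: [0.5287, 0.1441, 0.054]
eef_rot: [0.988, -0.109, 0.012, -0.109]
contact_force: [1.0, -3.5, 6.7]
opening: 0.401
finger_force: 35.0
jig [ 7.4 -4.5] 54.0 F [-1.7  3.2] 6.7
```

```bash
python3 -m inch '-1 0 -0.0002 -0.0006 0 0 0;-1 0 0 0 0 0 0;-0.1 0 0 0 0 0 0;0.3 0 0 0 0 0 0;0.6 0 0 0 0 0 0;0.8 0 0 0 0 0 0;0.8 0 0 0 0 0 0;0.8 0 0 -0.01 0 0 0;0.8 0 0 -0.02 0 0 0;0.8 0 0 -0.03 0 0 0;0.8 0 0 -0.03 0 0 0;0.8 0 0 -0.03 0 0 0;0.8 0 0 -0.03 0 0 0;0.8 0 0 0 -0.11 0 0;0.8 0 0 0 -0.11 0 0;0.8 0 0 0 0 0 0;0.8 0 0 0 0 0 0'; python3 st.py; python3 - <<'E'
from plant import *
import cv2,numpy as np
c=camera_model('wrist');p,d=snapshot('wrist');np.savez('w5.npz',p=p,d=d,**c)
cv2.imwrite('pics/w5.png',cv2.resize(p[:,:,::-1],(800,600),interpolation=cv2.INTER_CUBIC))
c=camera_model('side');p,d=snapshot('side');np.savez('s5.npz',p=p,d=d,**c)
c=camera_model('top');p,d=snapshot('top');np.savez('t5.npz',p=p,d=d,**c)
E
```

```text
clock: 20.52
tool_pos: [0.521, 0.1158, 0.2006]
eef_rot: [0.994, -0.106, 0.0, -0.001]
contact_force: [-0.3, -1.0, 0.6]
opening: 0.901
finger_force: 0.0
jig [ 8.9 24.7] 200.6 F [0.  1.1] 0.6
```

View pics/w5.png

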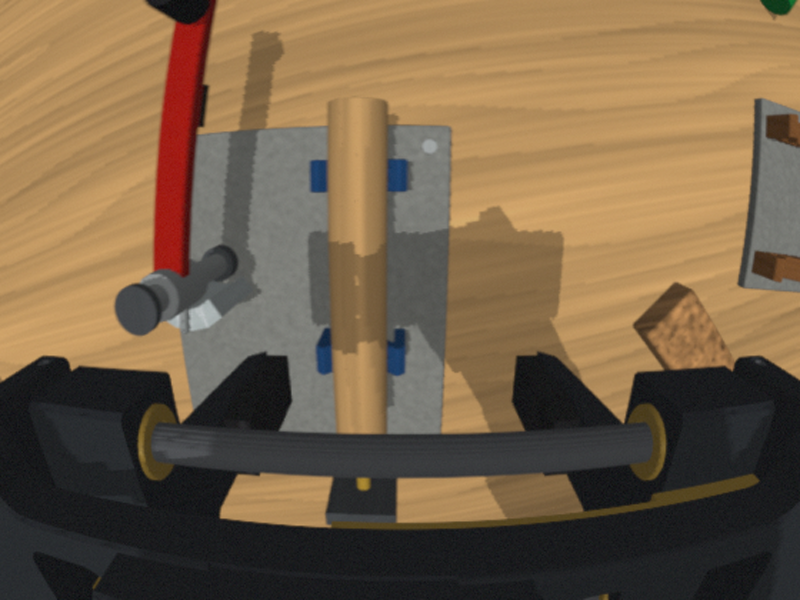

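Wrist view: the rod lies in both blue supports, its far end at (357,100), pointing at the stop screw (363,483). I'll check the tip end in the side view.

```bash
python3 - <<'E'
import cv2,numpy as np
p=np.load('s5.npz')['p'][225:335,190:340,::-1];cv2.imwrite('pics/s5.png',cv2.resize(p,None,fx=5,fy=5,interpolation=cv2.INTER_CUBIC))
from h import *
c=np.load('w5.npz');a=fray(c,(357*.7,99*.7),.07)
th=2.922;R=np.array([[np.cos(th),-np.sin(th)],[np.sin(th),np.cos(th)]]);print((a[:2]-[.535,.138])@R)
E
```

```text
[-0.10373731 -0.0006968 ]
```

View pics/s5.png

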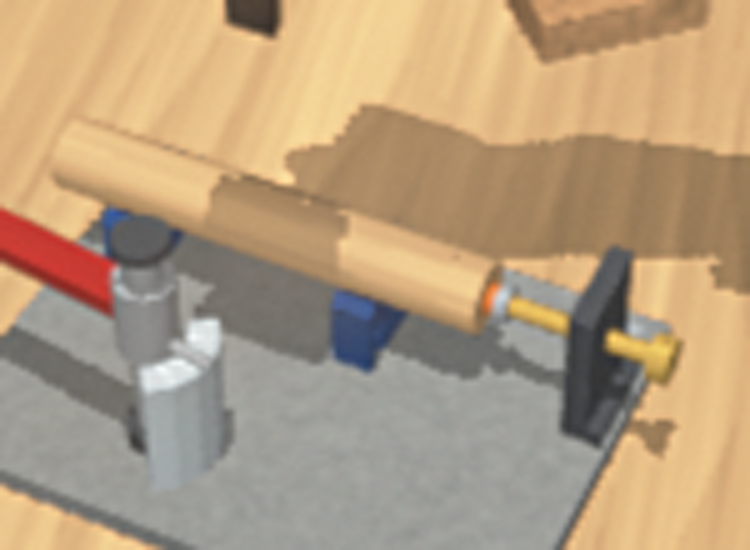

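The orange tip is against the rod's end face at about (492,300), and the bar still stands aside. Now back to the knob.

```bash
python3 -m inch '1 0.0243 -0.0163 0 0 0 0;1 0.0243 -0.0163 0 0 0 0;1 0.0243 -0.0163 0 0 0 0;1 0.0243 -0.0163 0 0 0 0;1 0.0243 -0.0163 0 0 0 0;1 0.0243 -0.0163 0 0 0 0;1 0.0243 -0.0163 0 0 0 0;1 0 0 0 0 0 0;1 0 0 0 0 0 0;1 0 0 0 0 0 0;1 0 0 0 0 0 0'; python3 - <<'E'
from plant import *
import cv2,numpy as np
from h import *
c=camera_model('wrist');p,d=snapshot('wrist');print(get_state()['tool_pos'],get_state()['eef_rot']);np.savez('w6.npz',p=p,d=d,**c)
cv2.imwrite('pics/w6.png',cv2.resize(p[:,:,::-1],(800,600),interpolation=cv2.INTER_CUBIC))
E
```

```text
clock: 21.58
tool_pos: [0.7113, 0.1844, 0.1999]
eef_rot: [0.994, -0.11, -0.001, 0.0]
contact_force: [-0.2, -0.3, 0.8]
opening: 1.002
finger_force: 0.0
[0.71139847 0.18488199 0.20021558] [ 9.93905200e-01 -1.10235608e-01 -7.27552646e-04  1.87997742e-04]
```

View pics/w6.png

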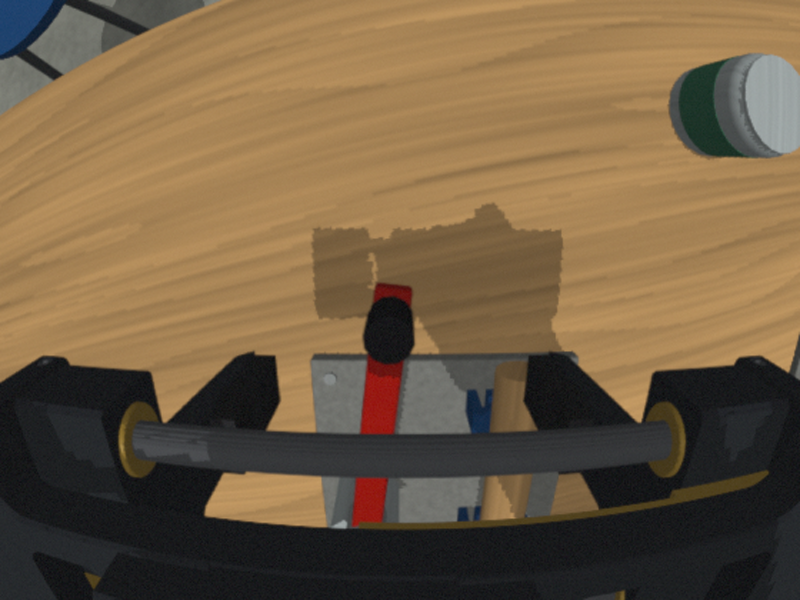

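The knob top is at (389,341), a few mm left of the finger midline (401), which matches the remembered knob position (0.712, 0.190).

```bash
python3 -m inch '1 0 -0.005 0.01 0 0 0;1 0 0 0.02 0 0 0;1 0 0 0.02 0 0 0;1 0 0 0.015 0 0 0;1 0 0 0.008 0 0 0;1 0 0 0 0 0 0;1 0 0 0 0 0 0;-1 0 0 0 0 0 0;-1 0 0 0 0 0 0;-1 0 0 0 0 0 0;-1 0 0 0 0 0 0;-1 0 0 0 0 0 0;-1 0 0 0 0 0 0;-1 0 0 0 0 0 0;-1 0 0 0 0 0 0;-1 0 0 0 0 0 0;-1 0 0 0 0 0 0;-1 0 0 0 0 0 0;-1 0 0 0 0 0 0;-1 0 0 0 0 0 0' 40; python3 st.py
```

```text
clock: 23.3
tool_pos: [0.7134, 0.1912, 0.1271]
eef_rot: [0.994, -0.109, -0.0, 0.0]
contact_force: [-0.1, 0.1, -0.3]
opening: 0.262
finger_force: 40.0
jig [-162.5  -90.8] 127.1 F [ 0.1 -0.1] -0.3
```

```bash
python3 - <<'E'
import numpy as np
P=np.array([.5612,.2424]);k=np.array([.7134,.1912]);ps=np.arctan2(*(k-P)[::-1]);L=np.hypot(*(k-P));print(L,ps)
th=-.2196;X=np.array([np.cos(th),np.sin(th)]);Y=np.array([X[1],-X[0]])
prev=k
for a in np.arange(.1,1.51,.1):
    q=P+L*np.array([np.cos(ps-a),np.sin(ps-a)]);d=q-prev;prev=q;print(round(a,2),np.round([d@X,d@Y],4),q.round(3))
E
python3 -m inch '-1 0 0 -0.002 0 0 0;-1 0 0 -0.003 0 0 0;-1 0 0 -0.002 0 0 0;-1 0 0 0 0 0 0;-1 0 0 0 0 0 0'; python3 st.py
```

```text
0.16058106986815102 -0.3245075383526943
0.1 [-0.0025  0.0159] [0.708 0.176]
0.2 [-0.004   0.0155] [0.7   0.162]
0.3 [-0.0056  0.0151] [0.691 0.149]
0.4 [-0.0071  0.0144] [0.681 0.136]
0.5 [-0.0085  0.0136] [0.67  0.124]
0.6 [-0.0098  0.0127] [0.658 0.114]
0.7 [-0.011   0.0117] [0.645 0.105]
0.8 [-0.0121  0.0105] [0.631 0.098]
0.9 [-0.0131  0.0093] [0.616 0.091]
1.0 [-0.014   0.0079] [0.6   0.087]
1.1 [-0.0147  0.0065] [0.585 0.084]
1.2 [-0.0153  0.005 ] [0.569 0.082]
1.3 [-0.0157  0.0034] [0.553 0.082]
1.4 [-0.0159  0.0019] [0.537 0.084]
1.5 [-0.016   0.0003] [0.521 0.087]
clock: 23.72
tool_pos: [0.711, 0.1921, 0.1324]
eef_rot: [0.994, -0.109, -0.003, 0.0]
contact_force: [-5.2, 1.7, -8.6]
opening: 0.26
finger_force: 40.0
jig [-160.   -91.1] 132.4 F [ 5.5 -0.6] -8.6
```

```bash
python3 -m inch '-1 -0.0025 0.0159 0 0 0 0;-1 -0.004 0.0155 0 0 0 0;-1 -0.0056 0.0151 0 0 0 0;-1 -0.0071 0.0144 0 0 0 0;-1 -0.0085 0.0136 0 0 0 0;-1 -0.0098 0.0127 0 0 0 0;-1 -0.011 0.0117 0 0 0 0;-1 -0.0121 0.0105 0 0 0 0;-1 -0.0131 0.0093 0 0 0 0;-1 -0.014 0.0079 0 0 0 0;-1 -0.0147 0.0065 0 0 0 0;-1 -0.0153 0.005 0 0 0 0;-1 -0.0157 0.0034 0 0 0 0;-1 -0.0159 0.0019 0 0 0 0;-1 0 0 0 0 0 0;-1 0 0 0 0 0 0;-1 0 0 0 0 0 0'; python3 st.py
```

```text
clock: 25.13
tool_pos: [0.5382, 0.0864, 0.1343]
eef_rot: [0.994, -0.108, 0.002, -0.002]
contact_force: [1.7, 5.9, -11.5]
opening: 0.258
finger_force: 40.1
jig [-14.4  49.6] 134.3 F [-0.4 -6.1] -11.5
```

```bash
python3 -m inch '-1 -0.005 -0.001 0 0 0 0;-1 -0.005 -0.001 0 0 0 0;-1 0 0 0 0 0 0;-1 0 0 0 0 0 0;-1 0 0 0 0 0 0'; python3 st.py
```

```text
clock: 25.55
tool_pos: [0.5279, 0.0886, 0.1342]
eef_rot: [0.994, -0.109, 0.001, -0.0]
contact_force: [0.7, 4.9, -10.6]
opening: 0.261
finger_force: 40.2
jig [-3.8 49.7] 134.2 F [ 0.4 -4.9] -10.6
```

```bash
python3 -m inch '-1 0 0 0.002 0 0 0;-1 0 0 0.002 0 0 0;-1 0 0 0.002 0 0 0;-1 0 0 0.002 0 0 0;-1 0 0 0.002 0 0 0;-1 0 0 0.002 0 0 0;-1 0 0 0.002 0 0 0;-1 0 0 0.001 0 0 0;-1 0 0 0 0 0 0;-1 0 0 0 0 0 0'; python3 st.py; python3 -m inch '-1 0 0 0.001 0 0 0;-1 0 0 0.001 0 0 0;-1 0 0 0 0 0 0;-1 0 0 0 0 0 0';python3 st.py
```

```text
clock: 26.38
tool_pos: [0.5276, 0.0882, 0.1191]
eef_rot: [0.994, -0.109, 0.0, -0.0]
contact_force: [1.2, 4.7, -9.6]
opening: 0.263
finger_force: 40.1
jig [-3.6 50.2] 119.1 F [-0.1 -4.9] -9.6
clock: 26.72
tool_pos: [0.5276, 0.0879, 0.1179]
eef_rot: [0.994, -0.109, 0.001, -0.0]
contact_force: [-0.8, 3.8, 2.1]
opening: 0.264
finger_force: 40.0
jig [-3.7 50.5] 117.9 F [ 1.6 -3.5] 2.1
```

```bash
python3 -m inch '-1 0 -0.001 -0.0002 0 0 0;-1 0 0 0 0 0 0;-0.4 0 0 0 0 0 0;-0.2 0 0 0 0 0 0;0 0 0 0 0 0 0;0.3 0 0 0 0 0 0;0.6 0 0 0 0 0 0;1 0 0 0 0 0 0;1 0 0 0 0 0 0;1 0 0 -0.01 0 0 0;1 0 0 -0.03 0 0 0;1 0 0 -0.03 0 0 0;1 0 0 -0.03 0 0 0;1 0.02 0.03 -0.02 0 0 0;1 0.02 0.03 0 0 0 0;1 0.02 0.03 0 0 0 0;1 0.02 0.03 0 0 0 0;1 0.02 0.03 0 0 0 0;1 0.02 0.03 0 0 0 0;1 0 0 0 0 0 0'; python3 - <<'E'
from plant import *
import cv2,numpy as np
c=camera_model('side');p,d=snapshot('side');np.savez('s7.npz',p=p,d=d,**c)
a=p[195:335,170:350,::-1];t,_=snapshot('top');t=t[130:290,120:260,::-1]
a=cv2.resize(a,(514,400),interpolation=cv2.INTER_CUBIC);t=cv2.resize(t,(280,400),interpolation=cv2.INTER_CUBIC)
cv2.imwrite('pics/f.png',np.hstack([a,t]));print(a.shape,t.shape)
E
```

```text
clock: 28.38
tool_pos: [0.6066, -0.1233, 0.2384]
eef_rot: [0.993, -0.115, 0.002, 0.004]
contact_force: [0.6, -1.3, 0.5]
opening: 1.002
finger_force: 0.0
(400, 514, 3) (400, 280, 3)
```

View pics/f.png

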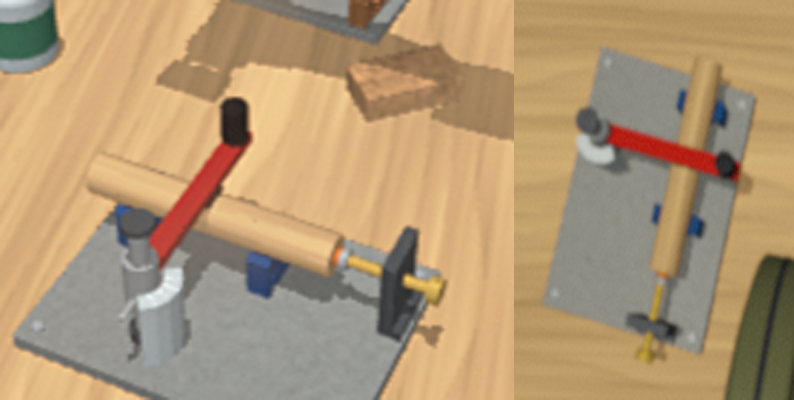

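The final picture shows the bar across the rod (pad at about (215,195)), the rod in both supports and the orange tip against its end at (338,258). Robot clear.

```bash
python3 -m inch '1 0 0 0 0 0 0;1 0 0 0 0 0 0;1 0 0 0 0 0 0'; python3 -c "
from plant import r
print(r.finish_job())"
```

```text
clock: 28.73
tool_pos: [0.6052, -0.1108, 0.2376]
eef_rot: [0.994, -0.108, -0.0, -0.0]
contact_force: [-0.1, 0.4, 0.2]
opening: 0.999
finger_force: 0.0
the job is handed in; nothing more can be done
None
```

The job is handed in after 28.7 s: the pale rod lies in both V supports, was pressed home on the stop at about 7 N (measured), and is held by the hand-lowered clamp bar, with the gripper clear; the hand-in returned no verdict.

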